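# Hold the tube block home in the corner of the locating stage

## Robot

A 7-joint arm with a two-finger parallel gripper is mounted at the origin on the work surface. World frame = base frame: x ahead of the robot, y to its left, z up, the work surface at z = 0. Lengths are in m, angles in rad, forces in N, time in s.
With the tool pointing down it reaches from about 0.425 to 0.925 m from the base axis. Payload 6.8 kg.
Tool frame: the origin (TCP) lies at the very end of the fingers, on their centre line; the grasp point (between the pads) lies 19 mm behind it; z points along the fingers, x is the direction in which the jaws open and shut, and the axes are right-handed (so a half turn about z gives the same grasp; the last joint's range is limited). The gripper opens to 88 mm and grips with 3 to 60 N. Pads are 20 mm wide; open, the fingers measure 115 mm over their backs; the gripper's body (75 mm by 178 mm) begins 61 mm behind the grasp point.
Start: joints at [-1.27, 0.477, 0.022, 1.555, -0.011, 1.109, -0.083], TCP at [0.268, 0.619, 0.198] pointing down, gripper open.
Joint ranges: [-2.96, 2.96], [-0.34, 2.1], [-1.41, 1.46], [0.24, 2.44], [-1.37, 4.51], [0.17, 1.92], [-2.96, 2.96]. Speed limits (rad/s): [2.39, 2.39, 3.14, 3.14, 3.14, 3.14, 3.14].

## Interface

Orientations are given as a unit quaternion [w, x, y, z].
In Python, from rig import arm, cams, cut_out, pinpoint gives the robot as it stands.
- The arm moves only by the tool drive_tool, never from a script. Its argument "increments" is a list of rows, each a list of 3 entries, a list of its own where there are three numbers: the shift along the tool's x, y, z in cm, then the turn about the tool's z in degrees, then the finger opening in cm, from 0 to 8.78. A call has 1 to 5 rows; each row shifts and turns the pose as measured when the row begins, along the tool's axes as they then stand; what a row does not reach is not made up. A row lasts 1/8 s, in which the tool goes at most 62.5 mm and 10.7 degrees, less where a joint would pass 70% of its speed; a pose out of reach is approached as far as the arm can. A call is refused whole if a number of a shift passes 6.25 or a number of a turn 10.7, either way. A call with a gripper value outside its range is refused whole. The fingers move at their own pace and stop on an object; "newtons" is the grip in N (left out, the last holds). Time passes only in rows, so rows that do not move let the fingers close. It gives the time, the measured TCP pose, the force and the opening at its end, in the units of the state.
- arm.get_obs(): the state, without advancing time (a new reading comes with each control period).
- cams.read_camera(name): name is "scene" or "top" or "wrist"; returns a dict with "frame" (480x640x3 uint8, red, green, blue), "range_z" (480x640 float32, m along the optical axis (not along the pixel's ray), 0 where there is no reading), "camera_matrix" (3x3 intrinsics, pixels), "world_from_camera" (4x4, takes a point from camera to world coordinates). Camera axes: x right, y up, looking along -z (the intrinsics and any distortion apply to the point x, -y, -z); pixel columns grow to the right and rows downward; lengths in m; the calibration is good to about 2 mm. A picture is of the moment at which its call begins.
- arm.finish_job(): hands the job in, once; it reports no verdict.
Trained networks look in the newest picture that a camera, given by its name, has taken for a name from the list of things; names that differ only in an ending like _2 or _b are one class to them, and where a whole thing is asked for, a point or a joint stands for the part that bears it (a point fixed in the world has none). Each returns a list of dicts, best first, with "p" (0 to 1); they miss things now and then, are a little off and sometimes report something else, mostly with a low value. They report only what shows in the picture. A call takes as long as a camera call. They do not tell look-alikes from the thing itself.
- cut_out(camera, target): "mask" (480x640 bool, what is visible of it) and "at" ([column, row] in pixels, amid what is visible of it).
- pinpoint(camera, target): "at" ([column, row] in pixels: a listed point, or the origin of a listed thing).
The state is a dict: "time_s": time; "qpos": joint angles; "qd": joint speeds; "joint_efforts": joint torques, N m; "ee_pos": TCP position; "eef_rot": TCP orientation; "wrist_force": force on the tool from outside, world axes, zero at the start; "wrist_torque": the same for the moment, N m; "width": finger opening in m.
Only numpy, scipy, OpenCV 4.12 (cv2) and the standard library are available. Lean on these libraries where they do the work, as an engineer would, in place of code of your own. Each camera call takes 0.05 s, during which the arm holds its last target.

## Task

Pick up the larger aluminium tube block (24 wells in 4 rows of 6), keep it upright, and stand it on the flat locating stage with its long side along the longer fence. Bring it gently into the corner where the two fences meet, so that it is flush against both at once, and finish while holding it there, still pressing it lightly but firmly against both fences: do not let go. Handle it gently, without slamming it or squeezing it hard, and leave the other things on the bench where they are.

Things in the scene. Friction and masses are not known exactly. Their poses are not given: they have to be found in the camera images.
- block: larger aluminium tube block, 24 wells in 4 rows of 6, a few white-capped tubes: 76 mm (x) by 50 mm (y), 48 mm tall plus 4 mm caps, 0.24-0.48 kg, loose. Both ends alike. Grip across the 50 mm with the fingertips over 15 mm above its underside, to pass over the longer fence. Bears up to 50 N per finger and pushes up to 50 N. Friction on stage and fences about 0.25. Origin: centre of underside; z up
- stage: flat aluminium locating stage fixed to the bench, 180 mm (its x) by 160 mm (its y), 12 mm thick; its place and heading on the bench vary. Origin: centre of underside, z up. Two rigid steel fences, square to each other, stand on its top: a longer, low one (12 mm tall) along its +y edge and a shorter, taller one (32 mm tall) along its +x edge
- corner (a point): the inner corner at which the working faces of the two fences meet, at the level of the stage's top (12 mm above the bench), axes as the stage's; it lies at (72, 65, 12) mm in the stage's frame. The room for the block is on its -x, -y side: home, the block's centre lies 38 mm to -x and 25 mm to -y of it
- long_fence: the longer fence, 150 mm along the stage's x, 12 mm thick, 12 mm tall above the stage's top; its working face looks to the stage's -y. Origin: centre of its underside; axes as the stage's
- short_fence: the shorter fence, 80 mm along the stage's y, 12 mm thick, 32 mm tall above the stage's top; its working face looks to the stage's -x. Origin: centre of its underside; axes as the stage's
- small_block: the small aluminium tube block, not wanted: 46 x 46 mm, 34 mm tall, nine wells in 3 rows of 3; a loose bystander. Origin: centre of underside
- dish: closed clear plastic dish, 90 mm across, 16 mm tall, lying on the bench; a loose bystander. Origin: centre of underside
- pen: marker pen lying on the bench, 130 x 13 x 13 mm along its x; a loose bystander. Origin: centre of underside
- wash_bottle: yellow squeeze bottle, 64 mm across, 205 mm tall with its bent spout; a loose bystander. Origin: centre of underside
- beaker: empty glass beaker, 68 mm across, 85 mm tall; a loose bystander. Origin: centre of underside
- tip_box: closed pipette-tip box, 87 x 122 mm, 65 mm tall; a loose bystander. Origin: centre of underside
- tube_rack: plastic tube rack, 100 x 60 mm, 45 mm tall; a loose bystander. Origin: centre of underside
Things that resemble listed ones, but are neither listed nor needed, are in the scene too. What is shaped like the block but purple or yellow is not meant. Several things have the shape of the stage; the one meant has the colours described above.

How it is judged:
On the way, in this order (a step that is already met when the one before it is completed fails the run):
1. the block is lifted off the bench in the gripper (height (world z) of block above 0.006 m and contact force between the fingers and block above 0.5 N), for 0.1 s.
2. the block stands on the stage inside the fences (z of block in the frame of corner between -0.003 and 0.003 m and x of block in the frame of corner between -0.16 and -0.034 m and y of block in the frame of corner between -0.14 and -0.021 m and angle between block's own z axis and vertical below 0.1 rad), for 0.1 s.
At the end, for the whole second after the job is handed in: Held by the fingers and at rest, the block stands on the stage (height within 3 mm, tilt under 3.4 deg), long side along the longer fence within 2.9 deg, centre within 4 mm of home along each fence, pressed on each fence with over 1 N, through the last second (x of block in the frame of corner between -0.042 and -0.034 m and y of block in the frame of corner between -0.029 and -0.021 m and z of block in the frame of corner between -0.003 and 0.003 m and angle between the x axis of block and the x axis of stage, either way round below 0.05 rad and angle between block's own z axis and vertical below 0.06 rad and contact force between block and long_fence above 1 N and contact force between block and short_fence above 1 N and contact force between the fingers and block above 1 N and linear speed of block below 0.01 m/s); the arm keeps its last pose, push and grip.
It fails at once if the block is slammed or rammed into a fence or the stage (over 50 N) (contact force between block and long_fence above 50 N or contact force between block and short_fence above 50 N or contact force between block and stage above 50 N).
It fails at once if the block is squeezed hard (over 100 N between the fingers and the block, both fingers counted together) (contact force between the fingers and block above 100 N).
It fails at once if the block is tipped by more than 20 degrees (angle between block's own z axis and vertical above 0.35 rad).
It fails at once if another thing on the bench is moved by more than 25 mm (distance of any of small_block, dish, pen, wash_bottle, beaker, tip_box, tube_rack from where it was at the start of the episode above 0.025 m).
It also fails if it takes over 64 s, if anything falls off the work surface, if the arm or the gripper's body presses on something with over 40 N, if the wrist force passes 120 N, or if a joint passes its speed limit or range.

## Working session

There is one attempt and no reset: what is moved stays moved. The work goes in short steps, Python scripts to look and compute and a tool call to move; the robot and the scene stay as the last step left them, time stands still between calls to the robot, and variables do not carry over. Pictures are saved under pics/ and viewed, and the job is handed in when it is done.

Besides the shell and the picture viewer there is one more tool, called after "Emit:" by a JSON object that holds its "name" and its "arguments". drive_tool: Moves the arm, as the interface text tells. Its arguments: {"type":"object","properties":{"increments":{"type":"array","items":{"type":"array"}},"newtons":{"type":"number"}},"required":["increments"]}

```bash
mkdir -p pics; ls; cat > h.py <<'E'
import numpy as np, cv2
from rig import arm,cams,cut_out,pinpoint
def world(c,u,v,z=None,d=None):
    K=c["camera_matrix"];T=c["world_from_camera"]
    r=np.stack([(np.asarray(u,float)-K[0,2])/K[0,0],-(np.asarray(v,float)-K[1,2])/K[1,1],-np.ones(np.shape(u))],-1)
    if d is not None: p=r*np.asarray(d)[...,None]; return p@T[:3,:3].T+T[:3,3]
    R=r@T[:3,:3].T; s=(z-T[2,3])/R[...,2]; return T[:3,3]+R*s[...,None]
def save(n,im): cv2.imwrite('pics/'+n+'.png',cv2.cvtColor(im,cv2.COLOR_RGB2BGR))
E
python3 - <<'E'
from h import *
for n in ("scene","top"):
    c=cams.read_camera(n); save(n+'0',c["frame"]); print(n,c["camera_matrix"],c["world_from_camera"])
    for t in ("block","stage","corner","small_block"):
        for f in ((cut_out,pinpoint) if t!="corner" else (pinpoint,)):
            print(t,f.__name__,[(round(x["p"],2),np.round(x["at"])) for x in f(n,t)])
print(arm.get_obs())
E
```

```text
pics
scene [[540.95052419   0.         322.80192625]
 [  0.         540.95052419 225.58401398]
 [  0.           0.           1.        ]] [[ 0.46390599 -0.69049633  0.55498293  1.26604226]
 [ 0.8858512   0.3561479  -0.29736565 -0.38216044]
 [ 0.00767388  0.629582    0.77689614  1.08815924]
 [ 0.          0.          0.          1.        ]]
block call [(0.96, array([206., 266.])), (0.92, array([212., 307.])), (0.73, array([181., 230.]))]
block call [(0.94, array([210., 272.])), (0.73, array([216., 311.])), (0.71, array([180., 236.]))]
stage call [(0.85, array([356., 143.])), (0.76, array([373., 222.]))]
stage call [(0.8, array([359., 149.])), (0.61, array([372., 226.]))]
corner call [(0.74, array([406., 227.])), (0.73, array([390., 146.])), (0.47, array([294., 292.]))]
small_block call [(0.6, array([293., 288.])), (0.45, array([257., 352.]))]
small_block call [(0.97, array([295., 292.]))]
top [[448.76026374   0.         315.52227408]
 [  0.         448.76026374 236.32009676]
 [  0.           0.           1.        ]] [[-1.46563617e-02  9.94743511e-01 -1.01343663e-01  4.20844540e-01]

[... 753 characters left out ...]
s': array([-1.27008044,  0.47699264,  0.02241733,  1.55539943, -0.01149613,
        1.10931593, -0.08309308]), 'qd': array([-3.06502407e-05,  2.69648850e-04, -1.65239677e-03,  8.35730075e-04,
       -1.67648611e-04, -6.64959834e-04,  2.91102371e-04]), 'joint_efforts': array([ 1.00638663e-03, -5.82667887e+01,  1.53338715e+00, -2.72914767e+01,
       -5.44932566e-02,  9.86438245e-03,  1.34314413e-05]), 'ee_pos': array([0.26833824, 0.61938453, 0.19796942]), 'eef_rot': array([-5.04067030e-06,  8.35927217e-01,  5.48840311e-01,  4.60555498e-06]), 'wrist_force': array([0.09634494, 0.09146444, 0.06930495]), 'wrist_torque': array([-0.086155  , -0.02972767,  0.01629621]), 'width': 0.08779389532326412}
```

View pics/scene0.png

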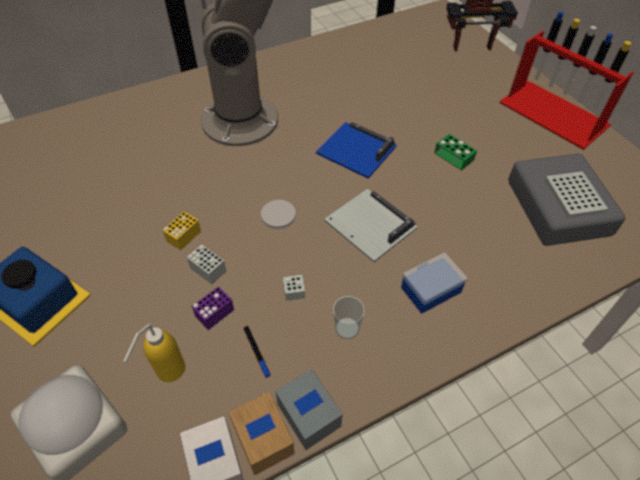

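View pics/top0.png

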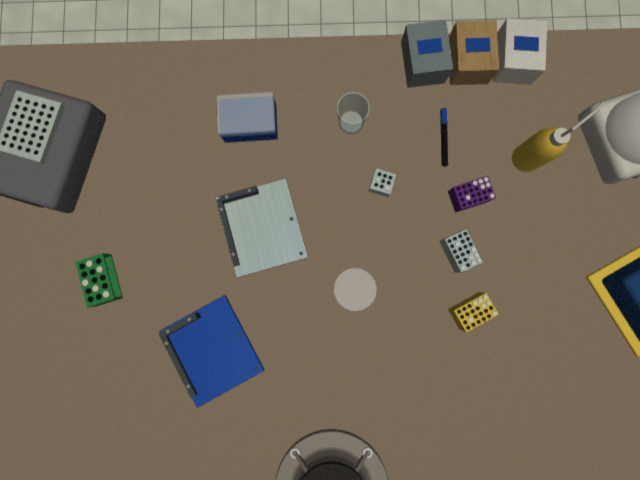

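The silver block at top (461,251) has grey 4×6 wells. The purple one at (471,194) and the yellow one at (474,314) are the look-alikes excluded by the task. Silver stage at (260,228); the blue one at (212,352) is not meant. Confirm in a crop and measure.

```bash
python3 - <<'E'
from h import *
c=cams.read_camera("top"); f=c["frame"]
a=cv2.resize(f[215:285,425:505],(400,350),interpolation=cv2.INTER_CUBIC)
b=cv2.resize(f[170:290,205:320],(335,350),interpolation=cv2.INTER_CUBIC)
save('crop1',np.hstack([a,b]))
vv,uu=np.mgrid[0:480,0:640]
P=world(c,uu,vv,d=c["range_z"]); np.savez('top0.npz',P=P)
def rect(m,name):
    q=(P[m][:,:2]*1000).astype(np.float32); r=cv2.minAreaRect(q); print(name,m.sum(),r, cv2.boxPoints(r).round(1).tolist())
m=np.zeros((480,640),bool); m[220:285,430:495]=1
z=P[...,2]
print('block z hist',np.histogram(z[m],bins=np.arange(-.01,.065,.005)))
print('blk med',np.median(P[m&(z>.044)],0)); rect(m&(z>.04)&(z<.06),'block')
s=np.zeros((480,640),bool); s[170:285,205:315]=1
print('stage hist',np.histogram(z[s],bins=np.arange(-.01,.065,.003)))
rect(s&(z>.007)&(z<.017),'plate'); rect(s&(z>.007),'all');rect(s&(z>.019)&(z<.03),'low');rect(s&(z>.038),'short')
E
```

```text
block z hist (array([   0,  813, 2244,   55,   23,   26,   21,   25,   26,   24,   28,
        563,  344,   14]), array([-0.01 , -0.005,  0.   ,  0.005,  0.01 ,  0.015,  0.02 ,  0.025,
        0.03 ,  0.035,  0.04 ,  0.045,  0.05 ,  0.055,  0.06 ]))
blk med [ 0.47970041 -0.27657257  0.04949455]
block 949 ((480.7353820800781, -277.2047119140625), (76.08735656738281, 51.21028137207031), 23.38945770263672) [[435.70001220703125, -268.79998779296875], [456.0, -315.79998779296875], [525.7999877929688, -285.6000061035156], [505.5, -238.60000610351562]]
stage hist (array([   0,   10,  619, 3671, 2099,  106,  501, 3023, 1720,  119,   54,
        234,  158,   20,   13,   12,   15,   46,  150,   34,    0,    0,
          0,    0]), array([-0.01 , -0.007, -0.004, -0.001,  0.002,  0.005,  0.008,  0.011,
        0.014,  0.017,  0.02 ,  0.023,  0.026,  0.029,  0.032,  0.035,
        0.038,  0.041,  0.044,  0.047,  0.05 ,  0.053,  0.056,  0.059,
        0.062]))
plate 5258 ((538.3787841796875, 132.8834686279297), (208.26095581054688, 179.90029907226562), 15.020233154296875) [[414.5, 192.8000030517578], [461.1000061035156, 19.0], [662.2999877929688, 73.0], [615.5999755859375, 246.6999969482422]]
all 6159 ((514.870849609375, 125.26282501220703), (252.12527465820312, 185.09271240234375), 16.75743293762207) [[367.5, 177.5], [420.79998779296875, 0.30000001192092896], [662.2999877929688, 73.0], [608.9000244140625, 250.1999969482422]]
low 465 ((554.7377319335938, 183.46295166015625), (141.46853637695312, 142.66079711914062), 37.04037094116211) [[455.29998779296875, 197.8000030517578], [541.2000122070312, 83.9000015258789], [654.2000122070312, 169.10000610351562], [568.2000122070312, 283.0]]
short 291 ((537.183837890625, 94.56993103027344), (291.33612060546875, 69.35249328613281), 52.40791320800781) [[420.79998779296875, 0.30000001192092896], [475.79998779296875, -42.0], [653.5, 188.8000030517578], [598.5999755859375, 231.10000610351562]]
```

View pics/crop1.png

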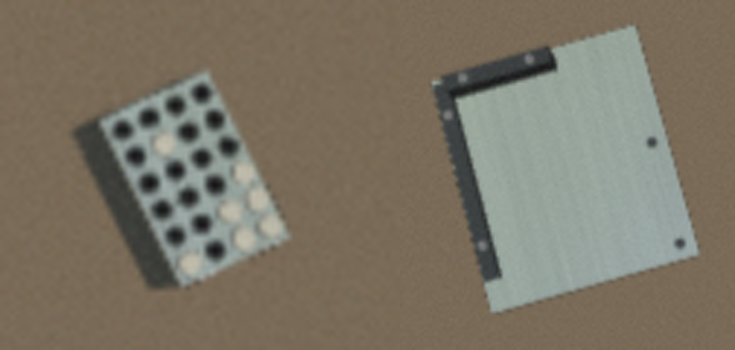

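```bash
cat > fit.py <<'E'
from h import *
from scipy.optimize import minimize
def hm(q):
    x,y=q[:,0],q[:,1]
    z=np.where((abs(x)<90)&(abs(y)<80),12.,0.)
    # faces: x=72, y=65 ; fences 12 thick
    z=np.where((y>65)&(y<77)&(x>84-150)&(x<84),24.,z)
    return np.where((x>72)&(x<84)&(y<65)&(y>-15),44.,z)
def fit(P,p0):
    c,s=None,None
    Q=P.reshape(-1,3)*1000
    Q=Q[(np.hypot(Q[:,0]-p0[0],Q[:,1]-p0[1])<170)&(Q[:,2]>-15)&(Q[:,2]<60)]
    def cost(p):
        c,s=np.cos(p[2]),np.sin(p[2]); d=Q[:,:2]-p[:2]
        q=np.c_[d@[c,s],d@[-s,c]]
        return np.minimum(abs(hm(q)-Q[:,2]),8).mean()
    best=None
    for st in ([6,6,.08],[2,2,.03],[1,1,.01]):
        r=minimize(cost,p0,method='Nelder-Mead',options=dict(initial_simplex=np.array([p0]+[np.array(p0)+np.eye(3)[i]*st[i] for i in range(3)])))
        p0=r.x
    return r.x,r.fun
E
python3 - <<'E'
from fit import *
P=np.load('top0.npz')['P']; m=P[160:290,195:325]
for p0 in ([538,125,.26],[530,120,.2],[545,130,.3]):
    p,c=fit(m,p0); print(p,np.degrees(p[2]),c)
C=p[:2]+[np.cos(p[2])*72-np.sin(p[2])*65,np.sin(p[2])*72+np.cos(p[2])*65]; print('corner',C)
c=cams.read_camera("scene");vv,uu=np.mgrid[0:480,0:640]
S=world(c,uu,vv,d=c["range_z"]);z=S[...,2]
print('scene fit',fit(S[170:275,310:430],p))
m=np.zeros(z.shape,bool);m[240:285,182:230]=1;m&=(z>.044)&(z<.056)
q=(S[m][:,:2]*1000).astype(np.float32);print(m.sum(),cv2.minAreaRect(q))
P=S.reshape(-1,3)
q=P[(P[:,0]>.4)&(P[:,0]<.56)&(P[:,1]>-.35)&(P[:,1]<-.2)&(P[:,2]>.044)&(P[:,2]<.058)];print(len(q),cv2.minAreaRect((q[:,:2]*1000).astype(np.float32)))
E
```

```text
[5.40535415e+02 1.43469200e+02 2.59547912e-01] 14.870999948953141 1.8285940385767643
[5.40899162e+02 1.43673777e+02 2.59267293e-01] 14.854921671884426 1.833856370528635
[5.40506983e+02 1.43444888e+02 2.59017770e-01] 14.840625014347447 1.8263026999254335
corner [593.4566804  224.71806698]
scene fit (array([5.41593445e+02, 1.44044610e+02, 2.59088351e-01]), np.float64(2.1250824519949774))
563 ((483.8218688964844, -277.4662170410156), (78.4718017578125, 51.448387145996094), 23.017757415771484)
565 ((483.8218688964844, -277.4662170410156), (78.4718017578125, 51.448387145996094), 23.017757415771484)
```

```bash
cat > plan.py <<'E'
from h import *
import sys
from scipy.spatial.transform import Rotation as R
def st():
    o=arm.get_obs();w,x,y,z=o["eef_rot"];M=R.from_quat([x,y,z,w]).as_matrix()
    return o,M,o["ee_pos"]*1000,np.degrees(np.arctan2(M[1,0],M[0,0]))
def plan(wps,n,mm=45,deg=9):
    """wps: list of (x,y,z mm, theta)"""
    o,M,p,th=st(); print('t',round(o['time_s'],2),'p',p.round(1),'th',round(th,2),'F',o['wrist_force'].round(1),'w',o['width'].round(4))
    k=0
    for w in wps:
        w=np.array(w,float)
        N=int(max(np.ceil(np.linalg.norm(w[:3]-p)/mm),np.ceil(abs(w[3]-th)/deg),1))
        dp=(w[:3]-p)/N; dt=(w[3]-th)/N
        for i in range(N):
            t=np.radians(th); X=np.array([np.cos(t),np.sin(t),0]);Y=np.array([np.sin(t),-np.cos(t),0])
            s=np.array([dp@X,dp@Y,-dp[2]])/10
            if k<n: print(s.round(2).tolist(),round(-dt,1))
            k+=1; p=p+dp; th+=dt
    print('rows total',k)
E
python3 -c "
from plan import *
plan([(480,300,190,20),(520,0,170,-25),(481.5,-277,120,-66.7)],15)"
```

```text
Traceback (most recent call last):
  File "plan.py", line 9, in plan
    o,M,p,th=st(); print('t',round(o['time_s'],2),'p',p.round(1),'th',round(th,2),'F',o['wrist_force'].round(1),'w',o['width'].round(4))
                                                                                                                    ^^^^^^^^^^^^^^^^
AttributeError: 'float' object has no attribute 'round'
```

```bash
sed -i "s/o\['width'\].round(4)/round(o['width'],4)/" plan.py
python3 -c "
from plan import *
plan([(480,300,190,20),(520,0,170,-25),(481.5,-277,120,-66.7)],5)"
```

```text
t 0.9 p [268.3 619.4 198. ] th 66.58 F [ 0.1 -0.6  0.5] w 0.0879
[-2.32, 3.57, 0.09] 5.2
[-1.99, 3.76, 0.09] 5.2
[-1.64, 3.93, 0.09] 5.2
[-1.28, 4.06, 0.09] 5.2
[-0.91, 4.16, 0.09] 5.2
rows total 23
```

Emit:
{"name": "drive_tool", "arguments": {"increments": [[[-2.3,3.6,0.1],5.2,8.78],[[-2.0,3.8,0.1],5.2,8.78],[[-1.6,3.9,0.1],5.2,8.78],[[-1.3,4.1,0.1],5.2,8.78],[[-0.9,4.2,0.1],5.2,8.78]]}}

```text
time_s: 1.52
ee_pos: [0.3863, 0.4401, 0.1925]
eef_rot: [-0.002, 0.939, 0.344, 0.0]
wrist_force: [-0.1, 0.6, -0.3]
width: 0.0878
```

```bash
python3 -c "
from plan import *
plan([(480,300,190,20),(520,0,170,-25),(481.5,-277,120,-66.7)],5,mm=55)"
```

```text
t 1.52 p [386.3 440.1 192.5] th 40.2 F [-0.1  0.6 -0.3] w 0.0878
[-0.47, 4.19, 0.06] 5.0
[-0.1, 4.21, 0.06] 5.0
[0.27, 4.21, 0.06] 5.0
[0.64, 4.17, 0.06] 5.0
[-1.08, 4.93, 0.33] 7.5
rows total 16
```

Emit:
{"name": "drive_tool", "arguments": {"increments": [[[-0.5,4.2,0.1],5,8.78],[[-0.1,4.2,0.1],5,8.78],[[0.3,4.2,0.1],5,8.78],[[0.6,4.2,0.1],5,8.78],[[-1.1,4.9,0.3],7.5,8.78]]}}

```text
time_s: 2.15
ee_pos: [0.4899, 0.2443, 0.1859]
eef_rot: [-0.003, 0.995, 0.103, 0.001]
wrist_force: [0.3, -0.0, 0.7]
width: 0.0879
```

```bash
python3 -c "
from plan import *
plan([(520,0,170,-25),(481.5,-277,120,-66.7)],5,mm=55)"
```

```text
t 2.15 p [489.9 244.3 185.9] th 11.84 F [ 0.3 -0.   0.7] w 0.0879
[-0.41, 4.91, 0.32] 7.4
[0.22, 4.92, 0.32] 7.4
[0.85, 4.85, 0.32] 7.4
[1.46, 4.7, 0.32] 7.4
[2.05, 4.47, 0.32] 7.4
rows total 11
```

Emit:
{"name": "drive_tool", "arguments": {"increments": [[[-0.4,4.9,0.3],7.4,8.78],[[0.2,4.9,0.3],7.4,8.78],[[0.9,4.9,0.3],7.4,8.78],[[1.5,4.7,0.3],7.4,8.78],[[2.1,4.5,0.3],7.4,8.78]]}}

```text
time_s: 2.78
ee_pos: [0.5201, -0.0084, 0.1705]
eef_rot: [-0.004, 0.974, -0.228, 0.002]
wrist_force: [0.1, 0.2, 0.1]
width: 0.0879
```

```bash
python3 -c "
from plan import *
plan([(481.5,-277,150,-66.7)],8,mm=55)"
```

```text
t 2.77 p [520.1  -8.4 170.5] th -26.37 F [0.1 0.2 0.1] w 0.0879
[1.69, 5.16, 0.41] 8.1
[2.4, 4.87, 0.41] 8.1
[3.06, 4.48, 0.41] 8.1
[3.66, 4.01, 0.41] 8.1
[4.19, 3.46, 0.41] 8.1
rows total 5
```

Emit:
{"name": "drive_tool", "arguments": {"increments": [[[1.7,5.2,0.4],8.1,8.78],[[2.4,4.9,0.4],8.1,8.78],[[3.1,4.5,0.4],8.1,8.78],[[3.7,4.0,0.4],8.1,8.78],[[4.2,3.5,0.4],8.1,8.78]]}}

```text
time_s: 3.4
ee_pos: [0.4799, -0.2856, 0.1492]
eef_rot: [-0.007, 0.829, -0.559, 0.003]
wrist_force: [1.1, 0.7, 0.3]
width: 0.0878
```

```bash
cat > wv.py <<'E'
from plan import *
def wrist(n):
    c=cams.read_camera("wrist"); save(n,c["frame"])
    vv,uu=np.mgrid[0:480,0:640]; P=world(c,uu,vv,d=c["range_z"])
    P[c["range_z"]<=0]=9
    return c,P
E
python3 -c "
from wv import *
c,P=wrist('w1'); q=P.reshape(-1,3); q=q[(q[:,2]>.044)&(q[:,2]<.056)&(abs(q[:,0]-.48)<.08)&(abs(q[:,1]+.277)<.08)]
print(len(q)); print(cv2.minAreaRect((q[:,:2]*1000).astype(np.float32)), np.percentile(q[:,2],[10,50,90]))
plan([(481.5,-277,120,-66.7)],8,mm=55)"
```

```text
5932
((482.0866394042969, -277.94775390625), (76.03579711914062, 50.053287506103516), 23.999507904052734) [0.0484776  0.04954198 0.05268777]
t 3.45 p [ 476.7 -294.   149.7] th -68.85 F [-1.2 -5.3  1.5] w 0.0877
[-1.42, -1.06, 2.97] -2.1
rows total 1
```

View pics/w1.png

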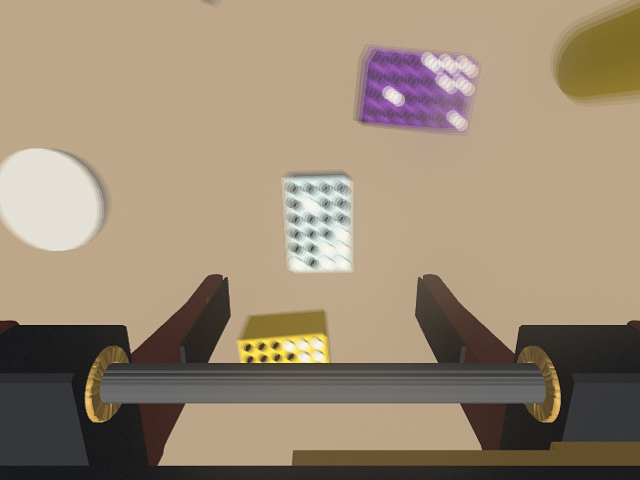

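The wrist view shows the silver 24-well block at (318,222), with purple at (420,90) and yellow at (285,340). The picture is motion-blurred, so I'll settle over the block and look again.

Emit:
{"name": "drive_tool", "arguments": {"increments": [[[-1.4,-1.1,2.0],-2.5,8.78],[[0,0,0],0,8.78]]}}

```text
time_s: 3.7
ee_pos: [0.4814, -0.2796, 0.1298]
eef_rot: [-0.004, 0.836, -0.549, 0.005]
wrist_force: [0.7, 0.3, 0.1]
width: 0.0875
```

```bash
python3 -c "
from wv import *
c,P=wrist('w2'); q=P.reshape(-1,3); q=q[(q[:,2]>.044)&(q[:,2]<.056)&(abs(q[:,0]-.48)<.08)&(abs(q[:,1]+.277)<.08)]
print(len(q)); print(cv2.minAreaRect((q[:,:2]*1000).astype(np.float32)), np.percentile(q[:,2],[10,50,90]))
plan([(482,-277.7,70,-66.2),(482,-277.7,20,-66.2)],8,mm=40)"
```

```text
6660
((482.1685791015625, -277.88104248046875), (75.966796875, 50.12704849243164), 23.929733276367188) [0.04849309 0.04952217 0.05266818]
t 3.75 p [ 481.8 -280.9  130.8] th -66.66 F [-0.7 -0.8  0.3] w 0.0879
[-0.14, -0.07, 3.04] -0.2
[-0.14, -0.07, 3.04] -0.2
[0.0, 0.0, 2.5] 0.0
[0.0, 0.0, 2.5] 0.0
rows total 4
```

Emit:
{"name": "drive_tool", "arguments": {"increments": [[[-0.2,-0.1,3.0],-0.3,8.78],[[-0.1,-0.1,3.0],-0.2,8.78],[[0,0,2.0],0,8.78],[[0,0,1.5],0,8.78],[[0,0,0.8],0,8.78]]}}

```text
time_s: 4.38
ee_pos: [0.4887, -0.2788, 0.0295]
eef_rot: [-0.005, 0.838, -0.545, 0.01]
wrist_force: [-0.9, 0.5, 0.6]
width: 0.0876
```

```bash
python3 -c "
from wv import *
plan([(482,-277.8,20.5,-66.1)],8,mm=40)"
```

```text
t 4.38 p [ 488.7 -278.8   29.5] th -66.05 F [-0.9  0.5  0.6] w 0.0876
[-0.36, 0.57, 0.9] 0.0
rows total 1
```

```bash
sed -i "s/^    k=0/    print('zaxis',(M[:,2]*57.3).round(2),'deg'); k=0/" plan.py; sed -i "s/            s=np.array(\[dp@X,dp@Y,-dp\[2\]\])\/10/            from numpy import cos,sin\n            Mi=R.from_euler('z',th-th0,degrees=True).as_matrix()@M; s=Mi.T@dp\/10/; s/^    k=0/&/; s/o,M,p,th=st(); /o,M,p,th=st(); th0=th; /" plan.py; python3 -c "
from wv import *
plan([(482,-277.8,20.5,-66.1)],8,mm=40)"
```

```text
t 4.38 p [ 488.7 -278.8   29.5] th -66.05 F [-0.9  0.5  0.6] w 0.0876
zaxis [  1.29  -0.19 -57.29] deg
[-0.37, 0.59, 0.88] 0.0
rows total 1
```

Emit:
{"name": "drive_tool", "arguments": {"increments": [[[-0.4,0.6,0.9],0,8.78],[[0,0,0],0,8.78]]}}

```text
time_s: 4.62
ee_pos: [0.4813, -0.2778, 0.0199]
eef_rot: [-0.005, 0.838, -0.545, 0.01]
wrist_force: [0.0, -0.5, 0.3]
width: 0.0875
```

```bash
python3 -c "
from wv import *
plan([(482,-277.8,20.5,-66.1)],8,mm=40)"
```

```text
t 4.62 p [ 481.3 -277.8   19.9] th -66.07 F [ 0.  -0.5  0.3] w 0.0875
zaxis [  1.29  -0.2  -57.29] deg
[0.03, -0.07, -0.06] 0.0
rows total 1
```

Emit:
{"name": "drive_tool", "arguments": {"increments": [[[0,0,0],0,4.0],[[0,0,0],0,4.0],[[0,0,0],0,4.0],[[0,0,0],0,4.0]], "newtons": 25}}

```text
time_s: 5.12
ee_pos: [0.4824, -0.2784, 0.0213]
eef_rot: [-0.005, 0.838, -0.545, 0.012]
wrist_force: [-0.0, 0.7, 0.5]
width: 0.0514
```

```bash
python3 -c "
from wv import *
plan([(482,-277.8,20.5,-66.1)],8,mm=40)"
```

```text
t 5.12 p [ 482.4 -278.4   21.3] th -66.08 F [-0.   0.7  0.5] w 0.0514
zaxis [  1.44  -0.25 -57.28] deg
[-0.07, 0.01, 0.08] 0.0
rows total 1
```

Emit:
{"name": "drive_tool", "arguments": {"increments": [[[0,0,0],0,4.0],[[0,0,0],0,4.0]], "newtons": 25}}

```text
time_s: 5.38
ee_pos: [0.4824, -0.2783, 0.0213]
eef_rot: [-0.005, 0.838, -0.545, 0.012]
wrist_force: [0.4, 0.1, -0.0]
width: 0.0491
```

Emit:
{"name": "drive_tool", "arguments": {"increments": [[[0,0,-0.8],0,4.0],[[0,0,-1.5],0,4.0],[[0,0,-1.5],0,4.0]], "newtons": 25}}

```text
time_s: 5.75
ee_pos: [0.4796, -0.2772, 0.0599]
eef_rot: [-0.005, 0.838, -0.545, 0.01]
wrist_force: [-0.2, 0.1, -4.3]
width: 0.0493
```

```bash
python3 -c "
from wv import *
wrist('w3')
plan([(520,-150,75,-70),(540,0,85,-75.1)],8,mm=35)"
```

```text
t 5.8 p [ 480.6 -277.9   61.7] th -66.1 F [ 0.3 -0.7 -2.9] w 0.0491
zaxis [  1.35  -0.2  -57.28] deg
[-2.52, -2.2, -0.32] 1.0
[-2.56, -2.16, -0.32] 1.0
[-2.59, -2.12, -0.32] 1.0
[-2.63, -2.07, -0.32] 1.0
[-2.68, -1.41, -0.21] 1.0
[-2.7, -1.36, -0.21] 1.0
[-2.73, -1.31, -0.21] 1.0
[-2.75, -1.26, -0.21] 1.0
rows total 9
```

View pics/w3.png

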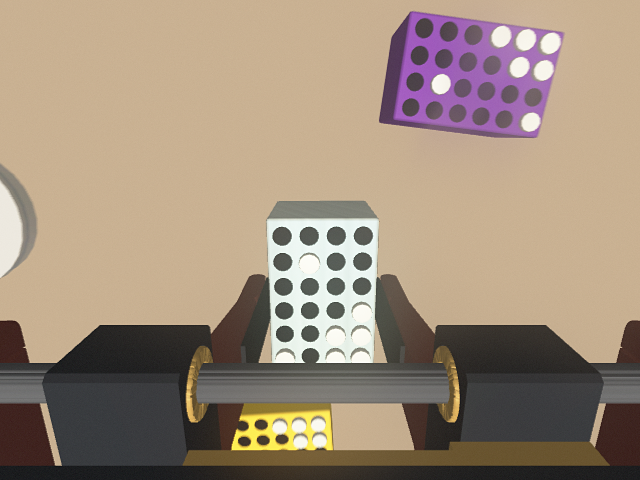

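Emit:
{"name": "drive_tool", "arguments": {"increments": [[[-2.5,-2.0,-1.0],0.7,4.0],[[-2.5,-2.0,-1.0],0.7,4.0],[[-2.6,-1.8,-0.5],0.7,4.0],[[-2.8,-1.8,-0.3],0.7,4.0],[[-3.0,-1.5,-0.2],0.7,4.0]]}}

```text
time_s: 6.42
ee_pos: [0.5147, -0.1183, 0.0967]
eef_rot: [-0.006, 0.819, -0.574, 0.014]
wrist_force: [-0.0, 0.1, -5.7]
width: 0.0492
```

```bash
python3 -c "
from wv import *
plan([(544,100,90,-75.1),(544,165,70,-75.1)],8,mm=40)"
```

```text
t 6.42 p [ 514.7 -118.3   96.7] th -70.1 F [-0.   0.1 -5.7] w 0.0492
zaxis [  1.69  -0.31 -57.27] deg
[-3.26, -1.69, 0.11] 0.8
[-3.28, -1.65, 0.1] 0.8
[-3.3, -1.6, 0.1] 0.8
[-3.33, -1.55, 0.1] 0.8
[-3.35, -1.5, 0.1] 0.8
[-3.37, -1.45, 0.1] 0.8
[-3.16, -0.81, 0.97] -0.0
[-3.16, -0.81, 0.97] -0.0
rows total 8
```

Emit:
{"name": "drive_tool", "arguments": {"increments": [[[-3.3,-1.7,0.1],0.8,4.0],[[-3.3,-1.6,0.1],0.8,4.0],[[-3.3,-1.6,0.1],0.8,4.0],[[-3.3,-1.5,0.1],0.8,4.0],[[-3.3,-1.5,0.1],0.8,4.0]]}}

```text
time_s: 7.05
ee_pos: [0.5392, 0.0694, 0.0948]
eef_rot: [-0.009, 0.797, -0.604, 0.014]
wrist_force: [0.4, 0.3, -4.8]
width: 0.0494
```

```bash
python3 -c "
from wv import *
plan([(544,165,75,-75.1)],8,mm=30)"
```

```text
t 7.05 p [539.2  69.4  94.8] th -74.28 F [ 0.4  0.3 -4.8] w 0.0494
zaxis [  1.94  -0.17 -57.27] deg
[-2.27, -0.75, 0.49] 0.2
[-2.28, -0.74, 0.49] 0.2
[-2.28, -0.73, 0.49] 0.2
[-2.28, -0.72, 0.49] 0.2
rows total 4
```

Emit:
{"name": "drive_tool", "arguments": {"increments": [[[-2.3,-0.8,0.5],0.2,4.0],[[-2.3,-0.7,0.5],0.2,4.0],[[-2.2,-0.7,0.5],0.2,4.0],[[-1.6,-0.5,0.5],0.2,4.0],[[0,0,0],0,4.0]]}}

```text
time_s: 7.68
ee_pos: [0.5438, 0.1655, 0.0757]
eef_rot: [-0.011, 0.794, -0.607, 0.014]
wrist_force: [0.5, 0.2, -4.2]
width: 0.0494
```

```bash
python3 -c "
from wv import *
from fit import fit
c=cams.read_camera('top'); save('t2',cv2.resize(c['frame'][160:300,190:340],(600,560),interpolation=cv2.INTER_CUBIC))
vv,uu=np.mgrid[0:480,0:640]
c,P=wrist('w4'); 
plan([(544,165,45,-75.1)],8,mm=15)"
```

```text
t 7.78 p [544.1 163.3  76.1] th -74.93 F [ 0.   0.5 -4.7] w 0.0493
zaxis [  2.08  -0.07 -57.26] deg
[-0.07, 0.02, 1.04] 0.1
[-0.07, 0.02, 1.04] 0.1
[-0.07, 0.02, 1.04] 0.1
rows total 3
```

View pics/w4.png

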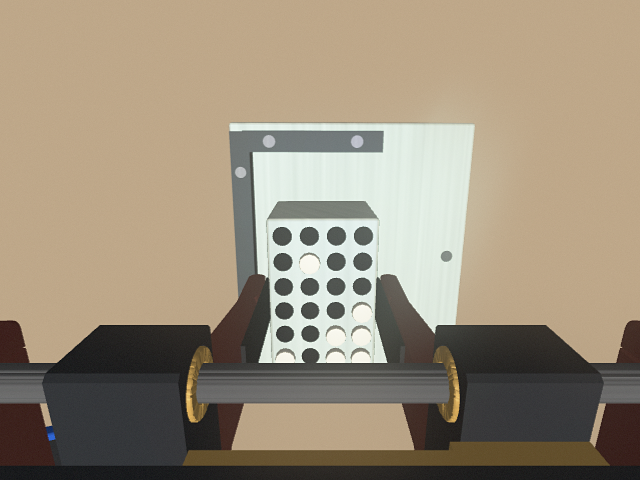

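View pics/t2.png

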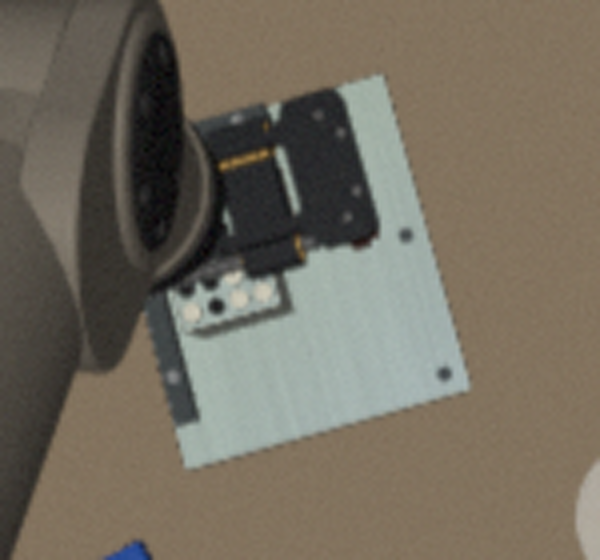

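The wrist view shows the block aligned over the silver stage, with the corner at about (252,152) and a gap on both fence sides. I'll refine the corner from this view.

```bash
python3 -c "
from wv import *
from fit import fit
c,P=wrist('w5'); 
m=P.copy(); m[200:]=9
print(fit(m,[541,143.7,.2593]))
q=P[205:345,255:385].reshape(-1,3); q=q[(q[:,2]>.095)&(q[:,2]<.115)]; print(len(q)); 
A=np.c_[q[:,:2],np.ones(len(q))]; print(np.linalg.lstsq(A,q[:,2],rcond=None)[0][:2]*57.3, np.median(q[:,2]))
r=cv2.minAreaRect((q[:,:2]*1000).astype(np.float32));print(r,cv2.boxPoints(r))"
```

```text
(array([5.41561865e+02, 1.43390287e+02, 2.63279727e-01]), np.float64(1.3327540246474094))
14595
[-0.97247608 -0.74452054] 0.10437104439600897
((549.7927856445312, 166.7591552734375), (63.28701400756836, 58.98011016845703), 14.530455589294434) [[511.76254 187.36678]
 [526.5603  130.27318]
 [587.823   146.15154]
 [573.02527 203.24513]]
```

Emit:
{"name": "drive_tool", "arguments": {"increments": [[[-0.1,0,1.2],0.1,4.0],[[0,0,1.2],0,4.0],[[0,0,0.9],0,4.0],[[0,0,0.3],0,4.0],[[0,0,0],0,4.0]]}}

```text
time_s: 8.45
ee_pos: [0.5452, 0.1607, 0.0374]
eef_rot: [-0.01, 0.792, -0.611, 0.015]
wrist_force: [0.1, 0.9, -3.8]
width: 0.0493
```

```bash
python3 -c "
from wv import *
plan([(544,165,33.3,-75.1)],8,mm=45)"
```

```text
t 8.45 p [545.2 160.7  37.4] th -75.33 F [ 0.1  0.9 -3.8] w 0.0493
zaxis [  2.05  -0.13 -57.26] deg
[-0.45, 0.02, 0.41] -0.2
rows total 1
```

Emit:
{"name": "drive_tool", "arguments": {"increments": [[[0,0,0.2],0,4.0],[[0,0,0.1],0,4.0],[[0,0,0.1],0,4.0]]}}

```text
time_s: 8.82
ee_pos: [0.546, 0.161, 0.0338]
eef_rot: [-0.011, 0.792, -0.611, 0.015]
wrist_force: [0.3, -0.4, -2.8]
width: 0.0494
```

```bash
python3 -c "
from wv import *
plan([(544,165,33.3,-75.1)],8,mm=45)"
```

```text
t 8.82 p [546.  161.   33.8] th -75.32 F [ 0.3 -0.4 -2.8] w 0.0494
zaxis [  2.12  -0.1  -57.26] deg
[-0.44, 0.09, 0.05] -0.2
rows total 1
```

Emit:
{"name": "drive_tool", "arguments": {"increments": [[[0,0,0.1],0,4.0],[[0,0,0.1],0,4.0]]}}

```text
time_s: 9.07
ee_pos: [0.547, 0.1613, 0.0332]
eef_rot: [-0.012, 0.792, -0.611, 0.015]
wrist_force: [-4.1, -0.4, 10.4]
width: 0.0494
```

```bash
python3 -c "
from wv import *
plan([(544,165,33.3,-75.1)],8,mm=45)"
```

```text
t 9.07 p [547.  161.3  33.2] th -75.32 F [-4.1 -0.4 10.4] w 0.0494
zaxis [ 2.200e+00 -2.000e-02 -5.726e+01] deg
[-0.43, 0.2, -0.02] -0.2
rows total 1
```

Emit:
{"name": "drive_tool", "arguments": {"increments": [[[-0.3,-0.3,0.0],0,4.0],[[-0.4,-0.4,0.01],0,4.0],[[-0.4,-0.4,0.02],0,4.0]]}}

```text
time_s: 9.45
ee_pos: [0.5554, 0.1752, 0.0334]
eef_rot: [-0.012, 0.791, -0.611, 0.015]
wrist_force: [-0.2, 0.1, -2.2]
width: 0.0493
```

```bash
python3 -c "
from wv import *
plan([(564,190.9,33.2,-75)],8,mm=45)"
```

```text
t 9.45 p [555.4 175.2  33.4] th -75.35 F [-0.2  0.1 -2.2] w 0.0493
zaxis [ 2.210e+00 -2.000e-02 -5.726e+01] deg
[-1.3, -1.23, 0.06] -0.3
rows total 1
```

Emit:
{"name": "drive_tool", "arguments": {"increments": [[[-0.4,-0.4,0.03],-0.3,4.0],[[-0.3,-0.3,0.03],0,4.0],[[-0.2,-0.2,0.02],0,4.0]]}}

```text
time_s: 9.82
ee_pos: [0.5631, 0.1868, 0.0333]
eef_rot: [-0.012, 0.793, -0.609, 0.016]
wrist_force: [-0.3, -1.2, 1.3]
width: 0.0491
```

```bash
python3 -c "
from wv import *
plan([(564,190.9,33.2,-75)],8,mm=45)"
```

```text
t 9.82 p [563.1 186.8  33.3] th -75.01 F [-0.3 -1.2  1.3] w 0.0491
zaxis [ 2.280e+00 -4.000e-02 -5.725e+01] deg
[-0.37, -0.19, 0.02] -0.0
rows total 1
```

Now creep in small steps, watching the force.

Emit:
{"name": "drive_tool", "arguments": {"increments": [[[-0.15,-0.1,0.01],0,4.0],[[-0.1,0,0.0],0,4.0]]}}

```text
time_s: 10.07
ee_pos: [0.564, 0.1896, 0.0334]
eef_rot: [-0.012, 0.793, -0.609, 0.016]
wrist_force: [0.2, -1.1, -0.2]
width: 0.0491
```

```bash
cat > ps.py <<'E'
from wv import *
o,M,p,th=st();a=np.radians(15.0);S=np.array([[np.cos(a),np.sin(a)],[-np.sin(a),np.cos(a)]])
print('t',o['time_s'],'p',p.round(1),'th',th.round(2),'F',o['wrist_force'].round(1),'tilt',(M[:2,2]*57.3).round(2),'| stage-frame off home',(S@(p[:2]-[564,190.9])).round(1),'F',(S@o['wrist_force'][:2]).round(1))
E
python3 ps.py
```

```text
t 10.075 p [564.  189.6  33.4] th -75.02 F [ 0.2 -1.1 -0.2] tilt [ 2.33 -0.05] | stage-frame off home [-0.4 -1.2] F [-0.1 -1.1]
```

Emit:
{"name": "drive_tool", "arguments": {"increments": [[[-0.1,-0.05,0.0],0,4.0],[[-0.1,-0.05,0.0],0,4.0]]}}

```text
time_s: 10.32
ee_pos: [0.5642, 0.1907, 0.0333]
eef_rot: [-0.011, 0.793, -0.609, 0.017]
wrist_force: [-0.4, -5.3, 2.2]
width: 0.049
```

```bash
python3 ps.py
```

```text
t 10.325 p [564.2 190.7  33.3] th -75.06 F [-0.4 -5.3  2.2] tilt [ 2.31 -0.12] | stage-frame off home [ 0.1 -0.2] F [-1.8 -5. ]
```

Emit:
{"name": "drive_tool", "arguments": {"increments": [[[-0.08,-0.1,0.0],0,4.0],[[-0.08,-0.1,0.0],0,4.0]]}}

```text
time_s: 10.58
ee_pos: [0.5646, 0.1908, 0.0333]
eef_rot: [-0.01, 0.793, -0.609, 0.016]
wrist_force: [-4.5, -5.0, 5.2]
width: 0.0491
```

```bash
python3 ps.py
```

```text
t 10.575 p [564.6 190.8  33.3] th -75.13 F [-4.5 -5.   5.2] tilt [ 2.16 -0.23] | stage-frame off home [ 0.5 -0.2] F [-5.6 -3.7]
```

Emit:
{"name": "drive_tool", "arguments": {"increments": [[[-0.12,-0.15,0.0],0,4.0]]}}

```text
time_s: 10.7
ee_pos: [0.5645, 0.1908, 0.0333]
eef_rot: [-0.009, 0.792, -0.61, 0.016]
wrist_force: [-5.6, -6.2, 8.0]
width: 0.0492
```

```bash
python3 ps.py
```

```text
t 10.7 p [564.5 190.8  33.3] th -75.18 F [-5.6 -6.2  8. ] tilt [ 2.01 -0.31] | stage-frame off home [ 0.5 -0.2] F [-7.  -4.6]
```

Emit:
{"name": "drive_tool", "arguments": {"increments": [[[-0.25,-0.22,-0.04],0,4.0]]}}

```text
time_s: 10.82
ee_pos: [0.5644, 0.1909, 0.0334]
eef_rot: [-0.006, 0.792, -0.61, 0.015]
wrist_force: [-5.5, -10.4, 2.7]
width: 0.0494
```

```bash
python3 ps.py; python3 -c "
from wv import *
for i in range(6): cams.read_camera('top')
wrist('w6')"; python3 ps.py
```

```text
t 10.825 p [564.4 190.9  33.4] th -75.25 F [ -5.5 -10.4   2.7] tilt [ 1.82 -0.49] | stage-frame off home [ 0.4 -0.1] F [-8.  -8.6]
t 11.175 p [564.4 190.9  33.4] th -75.25 F [-5.2 -8.9  4. ] tilt [ 1.82 -0.49] | stage-frame off home [ 0.4 -0.1] F [-7.3 -7.3]
```

View pics/w6.png

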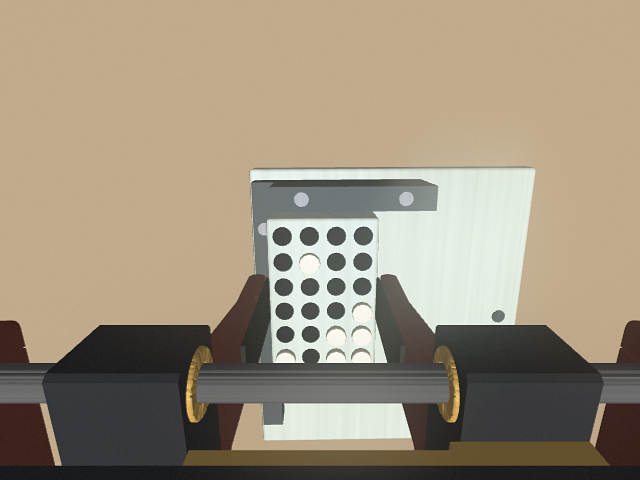

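The wrist view shows the block tucked against the short fence (top edge at row ~215) and the long fence (left edge, column ~268). Checking height, tilt and position once more from depth.

```bash
python3 -c "
from wv import *
from fit import fit
c,P=wrist('w7')
q=P[216:345,268:378].reshape(-1,3); q=q[(q[:,2]>.055)&(q[:,2]<.063)]
A=np.c_[q[:,:2],np.ones(len(q))]; print('slope deg',np.linalg.lstsq(A,q[:,2],rcond=None)[0][:2]*57.3,'ztop',np.median(q[:,2]))
m=P.copy(); m[214:]=9; p,f=fit(m,[541.5,143.5,.262]); print('stage',p,f)
b=P.reshape(-1,3)*1000; b=b[(b[:,2]>56)&(b[:,2]<70)&(abs(b[:,0]-564)<70)&(abs(b[:,1]-191)<70)]
s=np.array([np.cos(p[2]),np.sin(p[2])]); d=b[:,:2]-p[:2]
print('block xmax in corner frame',np.percentile(d@s,99.5)-72)
for n in ('scene',):
  c=cams.read_camera(n); f=c['frame']; save('s3',cv2.resize(f[170:280,300:440],(700,550),interpolation=cv2.INTER_CUBIC))
"; python3 ps.py
```

```text
slope deg [-0.33462236 -0.37850316] ztop 0.06145011963985321
stage [5.41435120e+02 1.43509626e+02 2.63200721e-01] 1.4560706551507034
block xmax in corner frame 0.009392061630407511
t 11.275 p [564.4 190.9  33.4] th -75.25 F [-4.1 -8.3  4.8] tilt [ 1.82 -0.49] | stage-frame off home [ 0.4 -0.1] F [-6.1 -7. ]
```

View pics/s3.png

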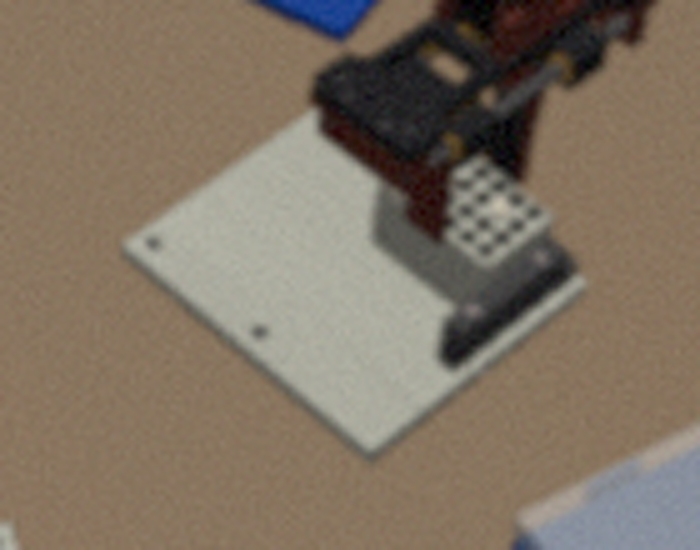

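Emit:
{"name": "drive_tool", "arguments": {"increments": [[[-0.3,-0.35,-0.02],-0.2,4.0]]}}

```text
time_s: 11.4
ee_pos: [0.5644, 0.1908, 0.0333]
eef_rot: [-0.003, 0.792, -0.61, 0.014]
wrist_force: [-9.2, -11.5, 11.6]
width: 0.0497
```

```bash
python3 ps.py; python3 -c "
from wv import *
for i in range(10): cams.read_camera('top')"; python3 ps.py;python3 -c "
from wv import *
for i in range(10): cams.read_camera('top')"; python3 ps.py
```

```text
t 11.4 p [564.4 190.8  33.3] th -75.17 F [ -9.2 -11.5  11.6] tilt [ 1.5 -0.7] | stage-frame off home [ 0.4 -0.2] F [-11.8  -8.7]
t 11.9 p [564.4 190.8  33.3] th -75.2 F [-7.5 -9.8  9.2] tilt [ 1.51 -0.69] | stage-frame off home [ 0.4 -0.2] F [-9.7 -7.6]
t 12.4 p [564.4 190.9  33.3] th -75.2 F [-8.  -9.7  8.7] tilt [ 1.51 -0.69] | stage-frame off home [ 0.4 -0.1] F [-10.3  -7.2]
```

```bash
python3 -c "
from rig import arm
print(arm.finish_job())"; python3 ps.py
```

```text
the job is handed in; nothing more can be done
None
the job is handed in; nothing more can be done
```

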